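# Stroke the salt box shut

### The arm

A 6-joint arm with a two-finger parallel gripper is mounted at the origin on the work surface. World frame = base frame: x ahead of the robot, y to its left, z up, the work surface at z = 0. Lengths are in mm, angles in rad, forces in N, time in s.
With the tool pointing down it reaches from about 275 to 825 mm from the base axis. Payload 4.9 kg.
Tool frame: the origin (TCP) lies midway between the tips of the shut fingers; the grasp point (between the pads) lies arm.grasp_offset behind it (arm.grasp_offset is the distance from the TCP to the grasp point, in mm); z points along the fingers, y is the line along which they close (so a half turn about z gives the same grasp; the last joint's range is limited). The gripper opens to 85 mm and grips with 20 to 120 N. Pads are 22 mm wide; open, the fingers measure 114 mm over their backs; the gripper's body (76 mm by 85 mm) begins 54 mm behind the grasp point. The pads swing forward as they close: fully open they stand 13 mm farther back than shut.
Start: joints at [-1.248, 0.326, -0.193, 1.052, 0, 1.437], TCP at [242.607, -493.62, 231.281] pointing down, gripper open.
Joint ranges: [-2.65, 2.65], [-0.97, 1.79], [-1.3, 1.35], [-1.93, 2.1], [-1.47, 1.37], [-3.14, 3.14]. Speed limits (rad/s): [2.57, 2.57, 3.14, 3.14, 3.14, 3.14].

### API

Orientations are given as [roll, pitch, yaw] about the fixed x, y, z axes, in that order (R = Rz(yaw) Ry(pitch) Rx(roll)).
In Python, from cell import arm gives the robot as it stands. Calls block until the motion is done:
- arm.reach(position, orientation): joint-space move of the TCP to a pose.
- arm.move_straight(position, rot=None, feed=150, contact_N=None): straight line of the TCP; rot=None keeps the orientation; feed is the mean speed in mm/s. With contact_N (N) it stops when the force on the tool has changed by that much, and returns True; else False.
- arm.set_joints(angles): joint-space move.
- arm.command_gripper(opening, grip_force=None): opening from 0.0 (shut) to 1.0 (fully open); grip_force is the grip in N (None keeps the last); returns when the fingers have stopped.
- arm.pause(seconds).
- arm.solve_ik(position, orientation): joint angles nearest the present ones, or None.
- arm.observe(): the state.
- arm.read_camera(name): name is "side" or "top"; returns (picture, depth): 384x512x3 uint8, red, green, blue; 384x512 float32, mm along the optical axis (not along the pixel's ray), 0 where there is no reading.
- arm.camera_info(name): a dict with "fx", "fy", "cx", "cy" (pixels), "xyz" and "rotation" of the camera in the world. Camera axes: x right, y down, z forward; pixel columns grow to the right and rows downward; lengths in mm; the calibration is good to about 2 mm. A picture is of the moment at which its call begins. camera_info takes no time and is no camera call.
A pose or a line that the arm cannot do raises arm.MotionError and nothing moves.
- arm.finish_job(): hands the job in; it is judged then, once.
The state is a dict: "time": time; "joint_pos": joint angles; "joint_vel": joint speeds; "tau": joint torques, N m; "position": TCP position; "tcp_rot": TCP orientation; "force": force on the tool from outside, world axes, zero at the start; "ft_torque": the same for the moment, N m; "gripper_width": opening from 0.0 (shut) to 1.0 (fully open); "gripper_force": force on a finger pad.
Only numpy, scipy, OpenCV 4.12 (cv2) and the standard library are available. Lean on these libraries where they do the work, as an engineer would, in place of code of your own. Each camera call takes 0.05 s, during which the arm holds its last target. There are 200 camera calls.

### The job

The four flip lids of the salt box stand ajar: with the gripper closed, run the fingertips lightly along the row, beginning on the blue ledge and going towards the other end, so that the lids are pressed shut one after the other in that order and all lie flush. Only stroke the box from above, gently: do not grip it, lift it or push it out of its place, and leave the crucible, the jar and the tongs as they are. Finish with the hand clear of everything.

Things in the scene. Friction and masses are not known exactly. Their poses are not given: they have to be found in the camera images.
- salt_box: loose grey box, 212 long (own x) x 52 wide (y), top 39 mm high, on a steel base plate 228 x 84 x 6 mm; ~1.4 kg, turned any way; slides if pushed hard. Origin: centre of its underside, z up. At its -x end a solid blue ledge (x -106 to -70 mm), top at 39 mm; then four compartments in a row along +x under yellow flip lids 1 to 4. Shut lid tops are level with the ledge top
- ledge_top (a point): middle of the blue ledge's top face, at (-88, 0, 39) mm in the box's own axes: a stroke begins here
- far_end (a point): middle of the top of the box's other (grey) end, at (106, 0, 39) mm in the box's own axes, 3 mm beyond the free edge of lid 4: a stroke ends here
- lid1 (a joint): opening angle of lid 1 (first from the blue ledge), rad: 0 = shut, starts at 0.35 to 0.7, stop at 0.9. Rigid plate 42 x 50 x 3 mm, hinged on its edge towards the ledge (box x = -69 mm, z = 39 mm), so that open it is a ramp rising away from the ledge. It stays where left; under 1 N at its free edge moves it
- lid2 (a joint): opening angle of lid 2 (second from the blue ledge), rad: 0 = shut, starts at 0.35 to 0.7, stop at 0.9. Rigid plate 42 x 50 x 3 mm, hinged on its edge towards the ledge (box x = -26 mm, z = 39 mm), so that open it is a ramp rising away from the ledge. It stays where left; under 1 N at its free edge moves it
- lid3 (a joint): opening angle of lid 3 (third from the blue ledge), rad: 0 = shut, starts at 0.35 to 0.7, stop at 0.9. Rigid plate 42 x 50 x 3 mm, hinged on its edge towards the ledge (box x = 17 mm, z = 39 mm), so that open it is a ramp rising away from the ledge. It stays where left; under 1 N at its free edge moves it
- lid4 (a joint): opening angle of lid 4 (farthest from the blue ledge), rad: 0 = shut, starts at 0.35 to 0.7, stop at 0.9. Rigid plate 42 x 50 x 3 mm, hinged on its edge towards the ledge (box x = 60 mm, z = 39 mm), so that open it is a ramp rising away from the ledge. It stays where left; under 1 N at its free edge moves it
- crucible: bystander: loose white porcelain crucible, 42 mm across, 36 mm high, beside the box; origin at the centre of its underside
- jar: bystander: loose amber jar with black cap, 38 mm across, 58 mm high, beside the box; origin at the centre of its underside
- tongs: bystander: loose steel wire tongs lying flat, 196 long (own x) x 34 x 6 mm, on the other side of the box; origin at their middle, on the bench
Not all that is in view belongs to the job. Of the things that look like the salt_box, the larger one is meant.

How it is judged:
By the outcome, as a careful person would: the job done as asked, in the order asked, and still so for the second after the job is handed in, with the robot touching nothing.
It also fails if it takes over 42 s, if anything falls off the work surface, if the arm or the gripper's body presses on something with over 40 N, if the wrist force passes 120 N, or if a joint passes its speed limit or range.

## Working session

There is one attempt and no reset: what is moved stays moved. The work goes in short steps, each a Python script; the robot and the scene stay as the last script left them, time stands still between calls to the robot, and variables do not carry over. Pictures are saved under pics/ and viewed, at most 10 in all, crops included, and the job is handed in when it is done.

```bash
mkdir -p pics; python3 - <<'E'
from cell import arm
import cv2,numpy as np
for n in("top","side"):
    p,d=arm.read_camera(n); cv2.imwrite(f"pics/{n}0.png",p[:,:,::-1]); np.savez(f"{n}0.npz",p=p,d=d); print(n,arm.camera_info(n))
s=arm.observe();print(s["time"],s["force"],s["tcp_rot"],arm.grasp_offset)
E
```

```text
top {'fx': 372.40597444935753, 'fy': 372.40597444935753, 'cx': 257.3131060357195, 'cy': 194.6340749230574, 'xyz': array([465.31189003,  53.00437032, 716.80897711]), 'rotation': array([-2.9708798 , -0.02017253, -1.56366184])}
side {'fx': 480.43657070253795, 'fy': 480.43657070253795, 'cx': 256.67009315129405, 'cy': 191.00738546034725, 'xyz': array([ 73.8371283 , 666.47148358, 541.92172865]), 'rotation': array([-2.12552867, -0.01054698, -2.45937485])}
0.1 [ 0.34891708 -0.43966576  0.26553149] [-3.14005119e+00 -2.17537746e-04  4.56793294e-01] 18.700000000000003
```

View pics/top0.png

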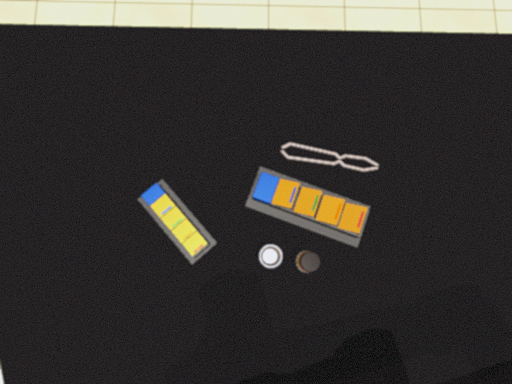

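View pics/side0.png

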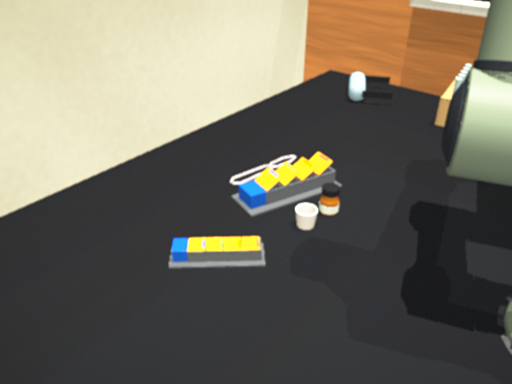

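The top view shows the larger box with its blue ledge near (266,187) and its far end near (357,220). The smaller decoy is at (175,220), the crucible at (270,256), the jar at (308,262) and the tongs near (330,157). The side view shows all four lids ajar on the larger box, with its ledge at (252,192).

```bash
cat > h.py <<'E'
from cell import arm
import cv2,numpy as np
from scipy.spatial.transform import Rotation as R
def cloud(n,p,d):
    c=arm.camera_info(n); M=R.from_euler('xyz',c['rotation']).as_matrix()
    v,u=np.indices(d.shape); r=np.stack([(u-c['cx'])/c['fx'],(v-c['cy'])/c['fy'],np.ones(d.shape)],-1)
    rw=r@M.T; return rw*d[...,None]+c['xyz'], rw, c['xyz']
def onplane(rw,o,z): return o+rw*((z-o[2])/rw[...,2])[...,None]
def masks(p):
    h=cv2.cvtColor(p,cv2.COLOR_RGB2HSV); H,S,V=h[...,0],h[...,1],h[...,2]
    return ((H>100)&(H<125)&(S>150)&(V>90)), ((H>12)&(H<35)&(S>130)&(V>110)), ((S<60)&(V>55)&(V<150))
E
python3 - <<'E'
from h import *
for n,box in(("top",(238,160,375,250)),("side",(228,145,345,215))):
    f=np.load(n+"0.npz");P,rw,o=cloud(n,f['p'],f['d']); b,y,g=masks(f['p'])
    m=np.zeros(b.shape,bool); m[box[1]:box[3],box[0]:box[2]]=1
    b&=m;y&=m;g&=m
    print(n,b.sum(),y.sum(),g.sum())
    print(' blue z pct',np.percentile(P[b][:,2],[5,25,50,75,95]).round(1))
    print(' grey z pct',np.percentile(P[g][:,2],[5,25,50,75,95]).round(1))
    Z=b&(P[...,2]>34)
    Q=onplane(rw,o,39)[Z][:,:2]; r=cv2.minAreaRect(Q.astype(np.float32)); print(' blue rect',r, 'cloud mean',P[Z].mean(0))
    L=P[y]; print(' yellow mean',L.mean(0), 'rect',cv2.minAreaRect(L[:,:2].astype(np.float32)))
    A=P[m&(P[...,2]>30)&(P[...,2]<90)&(y|b|g)]; print(' upper rect',cv2.minAreaRect(A[:,:2].astype(np.float32)))
    pl=g&(P[...,2]<12); T=P[pl]; print(' plate',len(T),cv2.minAreaRect(T[:,:2].astype(np.float32)),np.median(T[:,2]))
    print(' table z', np.median(P[260:300,100:180,2]))
    c=f['p'][box[1]:box[3],box[0]:box[2],::-1]; cv2.imwrite(f'pics/c_{n}.png',cv2.resize(c,None,fx=5,fy=5,interpolation=2))
E
```

```text
top 504 2262 2326
 blue z pct [35.6 37.7 38.7 39.4 40.5]
 grey z pct [-1.3  3.3  5.5  6.9 34. ]
 blue rect ((596.6324462890625, 25.681907653808594), (33.69196319580078, 51.10283279418945), 70.11927032470703) cloud mean [595.83760277  25.70930925  41.39545233]
 yellow mean [560.82360859 -72.63943468  52.63908053] rect ((510.5839538574219, -55.348609924316406), (172.85939025878906, 158.9948272705078), 70.06855773925781)
 upper rect ((566.847412109375, -58.18028259277344), (212.25877380371094, 51.751312255859375), 70.23612976074219)
 plate 2022 ((572.7534790039062, -66.01609802246094), (175.3241424560547, 258.58447265625), 0.7801031470298767) 5.104758233496909
 table z -0.30855067999772245
side 534 1425 3639
 blue z pct [11.8 21.7 32.7 37.2 38.3]
 grey z pct [-3.3 -2.2 -1.  12.4 34. ]
 blue rect ((594.3153686523438, 33.8149528503418), (36.97493362426758, 55.1652717590332), 69.81526947021484) cloud mean [591.82557035  35.94820397  41.03935124]
 yellow mean [553.71416366 -74.81570603  43.83740614] rect ((382.57855224609375, 219.71652221679688), (174.19631958007812, 1083.245849609375), 30.482147216796875)
 upper rect ((525.6303100585938, -38.58582305908203), (213.81045532226562, 145.6825408935547), 70.26485443115234)
 plate 2715 ((601.9002075195312, -123.79165649414062), (295.4949645996094, 321.2904968261719), 41.9232063293457) -1.5973986330558319
 table z -1.6373066824876332
```

View pics/c_top.png

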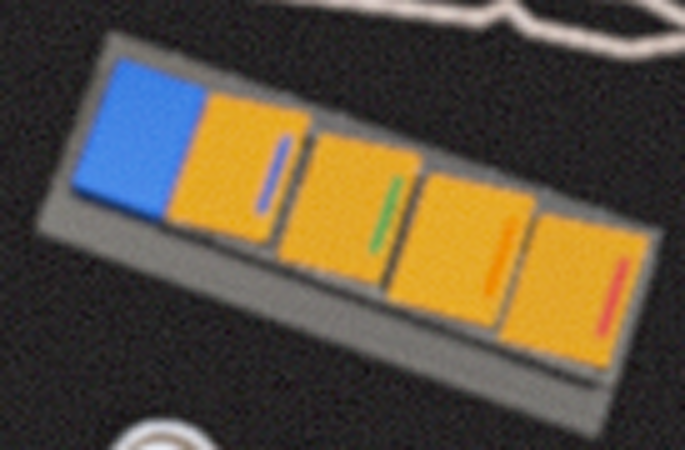

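The cropped view is clear: blue ledge on the left (crop 140,140), lids 1 to 4 running right, plate visible around them. The rectangle fit gives 212 x 52 mm, with centre (566.8, -58.2) and the box's x axis at -109.8°. Next I close the gripper, move over the ledge and touch it.

```bash
cat >> h.py <<'E'
C=np.array([566.8,-58.2]); a=np.deg2rad(-109.76); U=np.array([np.cos(a),np.sin(a)])
def pt(x,z): return [*(C+U*x),z]
def st(t=''):
    s=arm.observe(); d=np.array(s['position'][:2])-C
    print(t,'t%.2f'%s['time'],'x%.1f y%.1f z%.2f'%(d@U,d@[-U[1],U[0]],s['position'][2]),'F',np.round(s['force'],1)); return s
E
python3 - <<'E'
from h import *
arm.command_gripper(0.0,20)
best=None
for y in (a,a+np.pi):
    q=arm.solve_ik(pt(-89,75),[np.pi,0,y]); q2=arm.solve_ik(pt(100,45),[np.pi,0,y]); print(y,q,q2)
    if q is not None and q2 is not None and (best is None or abs(q[5])<abs(best[1][5])): best=(y,q)
print(best[0])
arm.reach(pt(-89,75),[np.pi,0,best[0]]); st('above')
arm.move_straight(pt(-89,47),feed=60); st('47')
arm.pause(.2); st()
print(arm.move_straight(pt(-89,34),feed=10,contact_N=2)); st('touch'); arm.pause(.2); st()
E
```

```text
-1.9156733869889762 [-0.08071193  0.55356693 -0.26626282  0.75096657  0.         -1.3066312 ] [-0.41151543  0.52680156 -0.41371465  0.63028012  0.         -1.63743469]
1.225919266600817 [-0.08071193  0.55356693 -0.26626282  0.75096657  0.          1.83496145] [-0.41151543  0.52680156 -0.41371465  0.63028012  0.          1.50415796]
-1.9156733869889762
above t3.20 x-88.5 y0.4 z75.21 F [-0.   0.2  0.4]
47 t3.82 x-88.9 y-0.2 z46.65 F [-0.2  0.5  0.6]
 t4.02 x-89.1 y0.3 z47.40 F [-0.4  0.9 -0. ]
True
touch t4.83 x-89.0 y-0.1 z39.07 F [-0.7 -0.5  5.7]
 t5.03 x-89.0 y-0.0 z39.10 F [-0.4 -1.4  5.9]
```

```bash
python3 - <<'E'
from h import *
arm.move_straight(pt(-84,39.2),feed=30); st('ledge')
for i,hx in enumerate((-69,-26,17,60)):
    arm.move_straight(pt(hx-13,45.5),feed=50); 
    arm.move_straight(pt(hx-9,45),feed=50); st('over hinge')
    arm.move_straight(pt(hx+20,40.5),feed=40); st('mid')
    hit=arm.move_straight(pt(hx+30,38.8),feed=25,contact_N=6); st(f'lid{i+1} {hit}')
    if i==0:
        p,d=arm.read_camera("side"); cv2.imwrite("pics/l1.png",cv2.resize(p[130:230,200:360,::-1],None,fx=4,fy=4))
        if np.abs(arm.observe()['force']).max()>20: break
E
```

```text
ledge t5.35 x-83.3 y-0.1 z39.09 F [ 0.4 -0.7  2.2]
over hinge t5.88 x-77.8 y-0.2 z44.78 F [ 0.5 -0.8  0.7]
mid t6.77 x-49.0 y0.0 z40.53 F [ 0.2 -0.7  0.7]
lid1 False t7.33 x-38.9 y0.2 z39.04 F [0.7 0.3 2.1]
over hinge t7.91 x-34.7 y-0.2 z44.76 F [ 0.6 -0.  -0.2]
mid t8.79 x-6.0 y0.1 z40.54 F [0.1 0.2 0.1]
lid2 False t9.35 x4.1 y0.2 z39.02 F [1.1 0.5 2.7]
over hinge t9.88 x8.3 y-0.2 z44.78 F [-1.1  0.1  0.4]
mid t10.77 x37.0 y0.0 z40.51 F [0.3 0.2 0.5]
lid3 False t11.32 x47.0 y0.2 z39.03 F [-0.4  0.6  1.8]
over hinge t11.86 x51.3 y-0.2 z44.79 F [-0.3 -0.5 -0.1]
mid t12.74 x80.0 y0.0 z40.50 F [ 0.2 -0.7  0.1]
lid4 False t13.30 x90.0 y0.2 z39.03 F [-0.4  1.5  2.6]
```

View pics/l1.png

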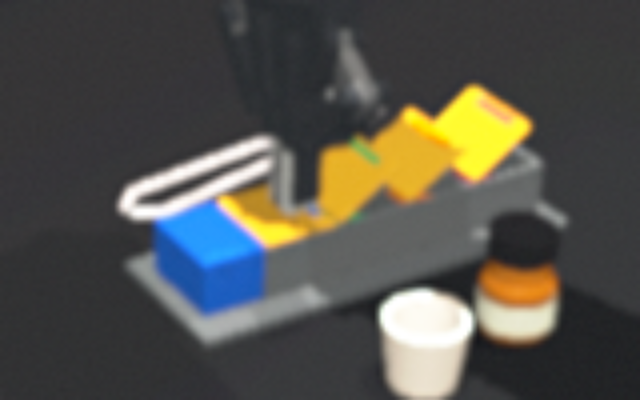

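The picture shows lid 1 pressed shut under the fingertip (290,210), with lids 2 to 4 still ajar at that moment. Next is one light continuous stroke over the shut row to make sure the lids are flush, then retreat and check.

```bash
python3 - <<'E'
from h import *
arm.move_straight(pt(102,39.0),feed=30); st('end1')
arm.move_straight(pt(102,60),feed=80)
arm.move_straight(pt(-89,60),feed=150)
arm.move_straight(pt(-89,41),feed=60)
arm.move_straight(pt(-86,38.9),feed=20); st('ledge')
for x in(-40,3,46,89,106): arm.move_straight(pt(x,38.9),feed=50); st()
arm.move_straight(pt(108,90),feed=80)
arm.set_joints([-1.248,0.326,-0.193,1.052,0,-1.7]); st('away')
for n,box in(("top",(238,160,375,250)),("side",(200,130,360,230))):
    p,d=arm.read_camera(n); P,rw,o=cloud(n,p,d); b,y,g=masks(p)
    m=np.zeros(b.shape,bool); m[box[1]:box[3],box[0]:box[2]]=1
    c=p[box[1]:box[3],box[0]:box[2],::-1]; cv2.imwrite(f'pics/e_{n}.png',cv2.resize(c,None,fx=4,fy=4,interpolation=2))
    if n=="top":
        A=P[m&(P[...,2]>30)&(P[...,2]<90)&(y|b|g)]; print(cv2.minAreaRect(A[:,:2].astype(np.float32)))
        X=(P[...,:2]-C)@U; Y=(P[...,:2]-C)@[-U[1],U[0]]
        for h in(-106,-69,-26,17,60):
            for k in(6,20,34):
                w=(abs(X-h-k)<6)&(abs(Y)<18); print(h+k,np.round(np.median(P[w][:,2]),1),end='; ')
E
python3 -c "
import cv2,numpy as np
a,b=cv2.imread('pics/e_top.png'),cv2.imread('pics/e_side.png')
w=max(a.shape[1],b.shape[1]);f=lambda i:cv2.copyMakeBorder(i,0,0,0,w-i.shape[1],0)
cv2.imwrite('pics/e.png',cv2.resize(np.vstack([f(a),f(b)]),None,fx=.75,fy=.75))"
```

```text
end1 t13.85 x102.9 y0.0 z39.00 F [-0.7 -1.7  2. ]
ledge t16.49 x-86.0 y0.2 z39.12 F [0.6 1.2 2.2]
 t17.56 x-39.4 y0.1 z38.99 F [-0.8 -1.8  4.2]
 t18.57 x3.8 y0.0 z38.93 F [0.5 0.9 6.5]
 t19.57 x46.4 y-0.0 z38.93 F [-0.2  2.8  5.3]
 t20.58 x89.3 y-0.1 z38.92 F [1.2 2.7 6.2]
 t21.07 x106.8 y-0.3 z38.79 F [-0.1 -0.8  5. ]
away t23.56 x518.2 y-157.5 z230.75 F [-0.6  0.6  0. ]
((566.773681640625, -58.20277404785156), (211.49111938476562, 52.003177642822266), 70.4734878540039)
-100 38.7; -86 38.8; -72 38.5; -63 38.6; -49 38.7; -35 38.9; -20 38.5; -6 38.6; 8 38.5; 23 38.7; 37 38.8; 51 38.7; 66 38.8; 80 38.6; 94 38.8;
```

View pics/e.png

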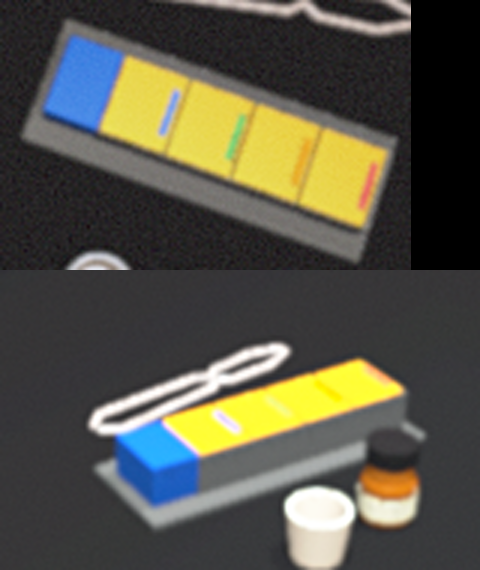

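All four lids lie level with the ledge in both views. The box centre is unchanged, and the crucible, jar and tongs look undisturbed.

```bash
python3 -c "
from cell import arm
print(arm.finish_job())"
```

```text
the job is handed in; nothing more can be done
None
```

The job is handed in: the four lids were pressed shut in order from the blue ledge and measure level with it (38.5–38.9 mm), the box did not move, the crucible, jar and tongs look untouched in the final pictures, and the hand is clear, at about 24 s of the 42 s allowed.

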